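Move the spotting row to the new counter rack

TASK

The new wooden rack will be used from the other side of the counter, so move the spray can, the bottle and the jar from the dishes of the old rack into its compartments in reverse order: what stood leftmost goes into the rightmost compartment, the middle one into the middle, the rightmost into the leftmost. Also slide the old rack's stop along its T-slot to its open end (on the robot's left), lift it out and stand it upright in the steel parts dish. Keep the containers upright all the time, and leave everything standing flat and let go.

Things in the scene. Friction and masses are not known exactly. Their poses are not given: they have to be found in the camera images.
- old_rack: Fixed metal plate with three dishes in a row. Origin: on the table under the middle dish; y along the row, to robot's left (+-0.2 rad), x away from robot; dishes at y = 80, 0, -80 mm. At x = -92 mm along its near edge: T-slot rail, 44 mm wide, top z = 25, slot floor z = 10, shut at y = -117. Its lips end at y = 75; from there to the open end at 135 it is open above: lift the stop out at y = 105.
- new_rack: Fixed low wooden tray 85 x 245 mm, 20 mm high, three compartments in a row, on the robot's left or right (old rack on the other side). Origin: on the table under the middle compartment; y along the row, to robot's left (+-0.2 rad), x away from robot. Compartment centres y = 80, 0, -80 mm, x = 0; each 75 x 75 mm inside, floor z = 5 mm, walls 5 mm thick.
- parts_dish: Parts dish, fixed: square dark steel dish 90 x 90 mm, 18 mm high, walls and floor 4 mm, between the racks. Origin on the table under its centre, z up, x and y along its sides.
- can: Spray can, loose, about 0.25 kg: plain aluminium cylinder 52 mm in diameter and 122 mm high, under a white cap 48 mm in diameter that reaches to 150 mm. The tallest of the row. Origin: centre of its underside, z up.
- bottle: Amber bottle, loose, about 0.28 kg: 58 mm in diameter up to 75 mm, a sloping shoulder up to 97 mm, then a black cap 30 mm in diameter from 97 to 130 mm. Origin: centre of its underside, z up.
- jar: Squat glass jar, loose, about 0.22 kg: 58 mm in diameter up to 55 mm, then a steel lid 62 mm in diameter from 55 to 78 mm. Origin: centre of its underside, z up.
- stop: Loose steel stop, 0.14 kg, in the old rack's T-slot: foot 22 (x) x 34 (y, along the slot) x 6 mm, neck 8 x 24 mm to z = 18, dark grip block 16 (x) x 24 (y) mm from z = 18 to 56. Origin: centre of the foot's underside, on the slot floor. Slides freely, 2 mm play each side; the lips (12 mm apart, underside 9 mm over the slot floor) hold the foot down until its centre is past the rack's y = 92.
- dish_can: Drip dish, fixed on the old rack, in which the spray can stands at the start (it marks that thing's old place in the row; all three dishes look alike). Grey, 76 x 76 mm, 12 mm high, walls and floor 3 mm. Origin: centre of its underside, 6 mm above the table, axes as the rack's.
- dish_bottle: Drip dish, fixed on the old rack, in which the amber bottle stands at the start (it marks that thing's old place in the row; all three dishes look alike). Grey, 76 x 76 mm, 12 mm high, walls and floor 3 mm. Origin: centre of its underside, 6 mm above the table, axes as the rack's.
- dish_jar: Drip dish, fixed on the old rack, in which the squat jar stands at the start (it marks that thing's old place in the row; all three dishes look alike). Grey, 76 x 76 mm, 12 mm high, walls and floor 3 mm. Origin: centre of its underside, 6 mm above the table, axes as the rack's.
There are look-alikes about, which are no part of the job. Leave any green or turquoise look-alike of the stop alone.

How it is judged:
At the end, for the whole second after the job is handed in: Each container stands in the new rack in the compartment that reverses the old order (18 mm per axis from its centre, 5 mm from its floor, tilt < 0.1 rad); the stop stands in the parts dish (40 mm per side from its centre, 6 mm from its floor, tilt < 0.2 rad); all at rest (< 0.02 m/s) (((y of dish_can in the frame of old_rack between 0.06 and 0.1 m and y of can in the frame of new_rack between -0.098 and -0.062 m) or (y of dish_can in the frame of old_rack between -0.02 and 0.02 m and y of can in the frame of new_rack between -0.018 and 0.018 m) or (y of dish_can in the frame of old_rack between -0.1 and -0.06 m and y of can in the frame of new_rack between 0.062 and 0.098 m)) and x of can in the frame of new_rack between -0.018 and 0.018 m and z of can in the frame of new_rack between 0 and 0.01 m and angle between each of can, bottle, jar's own z axis and vertical below 0.1 rad and linear speed of each of can, bottle, jar, stop below 0.02 m/s and ((y of dish_bottle in the frame of old_rack between 0.06 and 0.1 m and y of bottle in the frame of new_rack between -0.098 and -0.062 m) or (y of dish_bottle in the frame of old_rack between -0.02 and 0.02 m and y of bottle in the frame of new_rack between -0.018 and 0.018 m) or (y of dish_bottle in the frame of old_rack between -0.1 and -0.06 m and y of bottle in the frame of new_rack between 0.062 and 0.098 m)) and x of bottle in the frame of new_rack between -0.018 and 0.018 m and z of bottle in the frame of new_rack between 0 and 0.01 m and ((y of dish_jar in the frame of old_rack between 0.06 and 0.1 m and y of jar in the frame of new_rack between -0.098 and -0.062 m) or (y of dish_jar in the frame of old_rack between -0.02 and 0.02 m and y of jar in the frame of new_rack between -0.018 and 0.018 m) or (y of dish_jar in the frame of old_rack between -0.1 and -0.06 m and y of jar in the frame of new_rack between 0.062 and 0.098 m)) and x of jar in the frame of new_rack between -0.018 and 0.018 m and z of jar in the frame of new_rack between 0 and 0.01 m and x of stop in the frame of parts_dish between -0.04 and 0.04 m and y of stop in the frame of parts_dish between -0.04 and 0.04 m and z of stop in the frame of parts_dish between -0.002 and 0.01 m and angle between stop's own z axis and vertical below 0.2 rad); the robot touches nothing.
It fails at once if the can is tipped by more than 0.6 rad (angle between can's own z axis and vertical above 0.6 rad).
It fails at once if the bottle is tipped by more than 0.6 rad (angle between bottle's own z axis and vertical above 0.6 rad).
It fails at once if the jar is tipped by more than 0.6 rad (angle between jar's own z axis and vertical above 0.6 rad).
It also fails if it takes over 115 s, if anything falls off the work surface, if the arm or the gripper's body presses on something with over 40 N, if the wrist force passes 120 N, or if a joint passes its speed limit or range.

ROBOT

A 6-joint arm with a two-finger parallel gripper is mounted at the origin on the work surface. World frame = base frame: x ahead of the robot, y to its left, z up, the work surface at z = 0. Lengths are in m, angles in rad, forces in N, time in s.
With the tool pointing down it reaches from about 0.25 to 0.775 m from the base axis. Payload 4 kg.
Tool frame: the origin (TCP) lies midway between the tips of the shut fingers; the grasp point (between the pads) lies 19 mm behind it; z points along the fingers, y is the line along which they close (so a half turn about z gives the same grasp; the last joint's range is limited). The gripper opens to 94 mm and grips with 3 to 60 N. Pads are 16 mm wide; open, the fingers measure 119 mm over their backs; the gripper's body (75 mm by 177 mm) begins 78 mm behind the grasp point.
Start: joints at [-1.413, 0.087, 1.371, -0, 1.684, -0.103], TCP at [0.142, -0.531, 0.206] pointing down, gripper open.
Joint ranges: [-3.1, 3.1], [-0.76, 2.03], [0.27, 2.55], [-1.08, 4.22], [0.17, 2.65], [-2.57, 2.57]. Speed limits (rad/s): [2.79, 2.79, 3.14, 3.14, 3.14, 3.14].

INTERFACE

Orientations are given as [roll, pitch, yaw] about the fixed x, y, z axes, in that order (R = Rz(yaw) Ry(pitch) Rx(roll)).
In Python, from bench import robot gives the robot as it stands.
- The arm moves only by the tool servo_tool, never from a script. Its argument "moves" is a list of rows, each a list of 5 numbers: the shift along the tool's x, y, z in units of 25 mm (1.0 is 25 mm), then the turn about the tool's z in units of 6 degrees (1.0 is 6 degrees), then the closure, from 0 (fully open) to 1 (shut). In form: [[dx, dy, dz, yaw, gripper], ...]. A call has 1 to 10 rows; each row is the pose to reach, as a shift and turn from the pose commanded when the call began, along the tool's axes at that moment; what a row does not reach only later rows make up. A row lasts 1/12 s, in which the tool goes at most 41.7 mm and 7.16 degrees, less where a joint would pass 70% of its speed; a pose out of reach is approached as far as the arm can. A call with a gripper value outside its range is refused whole. The fingers move at their own pace and stop on an object; the grip force is fixed at half the most. Time passes only in rows, so rows that repeat a pose let the fingers close. It gives the time, the measured TCP pose, the force, the opening and the grip force at its end, in the units of the state.
- robot.get_obs(): the state, without advancing time (a new reading comes with each control period).
- robot.snapshot(name): name is "scene" or "top"; returns a dict with "image" (480x640x3 uint8, blue, green, red), "fx", "fy", "cx", "cy" (pixels), "k1" (the pictures are not rectified: a ray, as slopes to the right and down, at radius r is drawn at 1 + k1 r^2 times it, then the intrinsics apply), "eye" and "orientation" of the camera in the world. Camera axes: x right, y down, z forward; pixel columns grow to the right and rows downward; lengths in m; the calibration is good to about 2 mm. A picture is of the moment at which its call begins. There is no depth.
- robot.close_job(): hands the job in; it is judged then, once.
The state is a dict: "time": time; "joint_positions": joint angles; "qvel": joint speeds; "joint_torque": joint torques, N m; "tool_pos": TCP position; "ee_rot": TCP orientation; "wrist_force": force on the tool from outside, world axes, zero at the start; "wrist_torque": the same for the moment, N m; "width": finger opening in m; "finger_force": force on a finger pad.
Only numpy, scipy, OpenCV 4.12 (cv2) and the standard library are available. Lean on these libraries where they do the work, as an engineer would, in place of code of your own. Each camera call takes 0.05 s, during which the arm holds its last target. There are 200 camera calls.

## Working session

There is one attempt and no reset: what is moved stays moved. The work goes in short steps, Python scripts to look and compute and a tool call to move; the robot and the scene stay as the last step left them, time stands still between calls to the robot, and variables do not carry over. Pictures are saved under pics/ and viewed, at most 14 in all, crops included, and the job is handed in when it is done.

Besides the shell and the picture viewer there is one more tool, called after "Request:" by a JSON object that holds its "fn" and its "kwargs". servo_tool: Moves the arm, as the interface text tells. Its arguments: {"type":"object","properties":{"moves":{"type":"array"}},"required":["moves"]}

```bash
mkdir -p pics
cat > h.py <<'E'
import numpy as np, cv2
from scipy.spatial.transform import Rotation as R
from bench import robot
def cam(name):
    s=robot.snapshot(name); return s
def camR(s):
    o=np.array(s["orientation"],float)
    return o if o.shape==(3,3) else (R.from_euler('xyz',o).as_matrix() if o.size==3 else R.from_quat(o).as_matrix())
def ray(s,u,v):
    d=np.array([(u-s["cx"])/s["fx"],(v-s["cy"])/s["fy"]]); x=d.copy()
    for _ in range(20): x=d/(1+s["k1"]*(x@x))
    return camR(s)@np.array([x[0],x[1],1])
def pt(s,u,v,z):
    d=ray(s,u,v); e=np.array(s["eye"]); return (e+d*(z-e[2])/d[2])
def px(s,p):
    c=camR(s).T@(np.array(p)-s["eye"]); x=c[:2]/c[2]; x=x*(1+s["k1"]*(x@x))
    return np.array([x[0]*s["fx"]+s["cx"],x[1]*s["fy"]+s["cy"]])
E
python3 - <<'E'
from h import *
for n in("top","scene"):
    s=cam(n); cv2.imwrite(f"pics/{n}0.png",s["image"]); print({k:v for k,v in s.items() if k!="image"})
o=robot.get_obs(); print(o)
E
```

```text
{'fx': 552.237319014869, 'fy': 552.237319014869, 'cx': 318.2404897440369, 'cy': 236.84447927026395, 'k1': -0.08584928011189785, 'eye': array([ 0.26475797, -0.00478267,  1.24367471]), 'orientation': array([-2.94512389,  0.01160166, -1.57474002])}
{'fx': 492.7515037231249, 'fy': 492.7515037231249, 'cx': 323.28577842938034, 'cy': 239.2932234420321, 'k1': -0.020366374829023526, 'eye': array([ 0.94260559, -0.7767686 ,  0.65482669]), 'orientation': array([-2.17456795,  0.01190324,  0.52146417])}
{'time': 0.1, 'joint_positions': array([-1.41307231e+00,  8.78723959e-02,  1.37209642e+00,  4.62586919e-06,
        1.68361661e+00, -1.03047391e-01]), 'qvel': array([-0.00033483, -0.00210586, -0.00398061,  0.00120063, -0.00025204,
        0.00055016]), 'joint_torque': array([ 1.75449222e-03, -3.41254306e+01, -3.03300977e+01,  7.18504982e-02,
        3.04224459e-02, -1.02576623e-04]), 'tool_pos': array([ 0.14175027, -0.53090146,  0.20442939]), 'ee_rot': array([-3.13961092e+00, -2.09559976e-04,  2.60771720e-01]), 'wrist_force': array([-1.2141713 , -0.15818835,  0.04990278]), 'wrist_torque': array([-0.03060992,  0.0158673 , -0.00336235]), 'finger_force': 0.0, 'width': 0.09374913812955653}
```

View pics/top0.png

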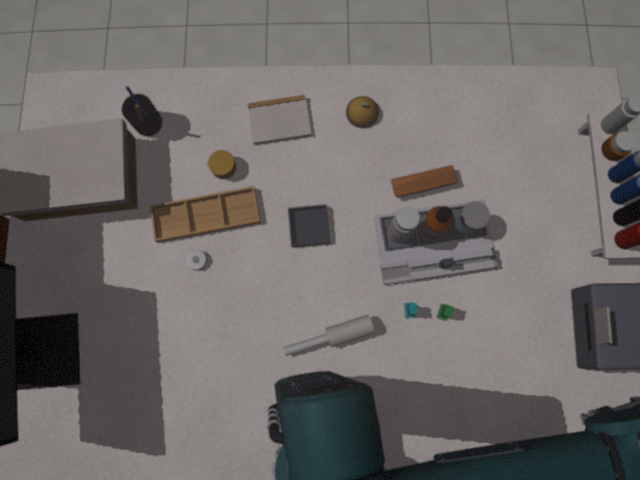

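View pics/scene0.png

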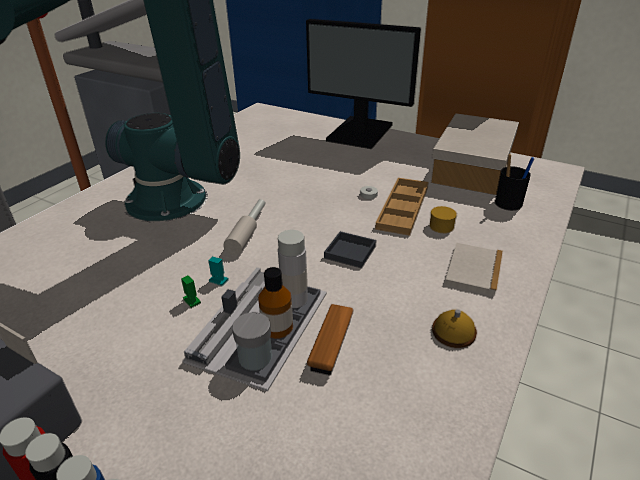

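The top view shows the can at (406,220), the bottle at (438,219) and the jar at (474,215), so left to right the order is can, bottle, jar. The new rack is on the left at (206,214) and the parts dish at (309,226). Candidates for the stop are the dark block in the slot (447,263), the turquoise one (411,310) and the green one (445,312). The dark one in the slot fits the description. I'll check it in a crop.

Run:
```python
import cv2
a=cv2.imread("pics/top0.png")
def en(c): return cv2.convertScaleAbs(c,alpha=1.5,beta=10)
cv2.imwrite("pics/c1.png",cv2.resize(en(a[190:295,365:510]),None,fx=5.4,fy=5.4,interpolation=cv2.INTER_CUBIC))
cv2.imwrite("pics/c2.png",cv2.resize(en(a[180:260,140:340]),None,fx=4,fy=4,interpolation=cv2.INTER_CUBIC))
```

```text
(no output)
```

View pics/c1.png

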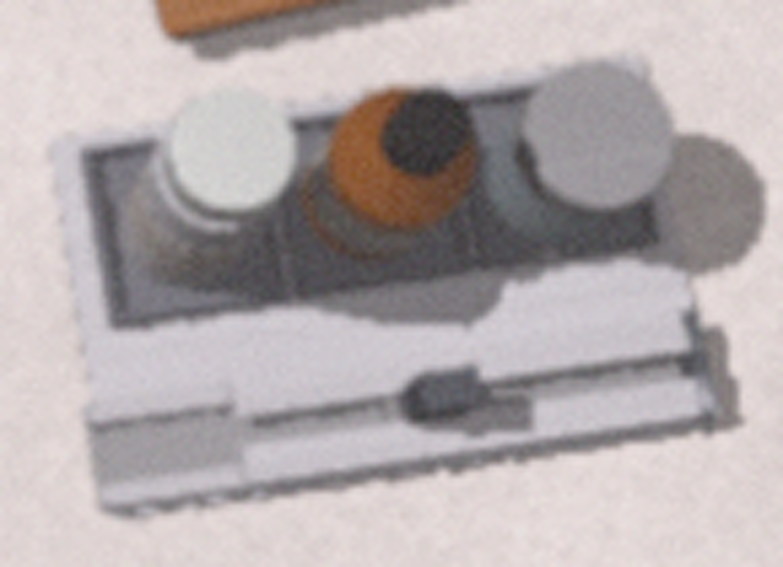

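View pics/c2.png

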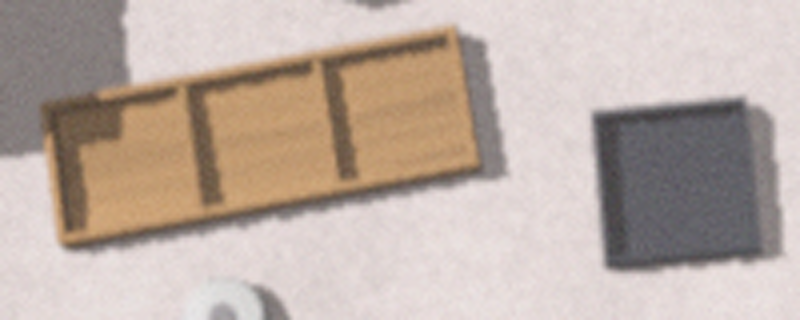

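```bash
cat > m.py <<'E'
from h import *
s=robot.snapshot("top")
c1=lambda u,v,z: pt(s,365+u/5.4,190+v/5.4,z)[:2]
c2=lambda u,v,z: pt(s,140+u/4,180+v/4,z)[:2]
def fit(name,loc,P):
    loc=np.array(loc);P=np.array(P);lc=loc.mean(0);pc=P.mean(0)
    H=(loc-lc).T@(P-pc); th=np.arctan2(H[0,1]-H[1,0],H[0,0]+H[1,1])
    M=np.array([[np.cos(th),-np.sin(th)],[np.sin(th),np.cos(th)]]); t=pc-M@lc
    print(name,t.round(4),round(th,4),"res mm",((loc@M.T+t-P)*1e3).round(1).tolist()); return t,th
def rect(hx,hy): return [[hx,hy],[-hx,hy],[-hx,-hy],[hx,-hy]] # TL,BL,BR,TR in top view
if __name__=="__main__":
    print("can",c1(233,150,.159),"bot",c1(428,132,.139),"jar",c1(598,135,.087))
    print("stop",c1(455,392,.066))
    fit("dishes",rect(.038,.118),[c1(82,150,.018),c1(115,325,.018),c1(658,245,.018),c1(640,75,.018)])
    fit("cont",[[0,.08],[0,0],[0,-.08]],[c1(233,150,.159),c1(428,132,.139),c1(598,135,.087)])
    fit("new",rect(.0425,.1225),[c2(42,103,.02),c2(62,245,.02),c2(480,167,.02),c2(455,28,.02)])
    fit("dish",rect(.045,.045),[c2(596,113,.018),c2(608,268,.018),c2(762,252,.018),c2(745,98,.018)])
    for e in [(250,418),(690,358)]: print("slot",c1(*e,.025))
    print("openend",c1(90,405,.025),c1(105,510,.025))
E
python3 m.py
```

```text
can [ 0.51879919 -0.17461186] bot [ 0.53012634 -0.25268114] jar [ 0.5410498  -0.33284881]
stop [ 0.44076662 -0.27475334]
dishes [ 0.5307 -0.2562] 0.1323 res mm [[0.6, -1.4], [0.3, 0.4], [-1.2, -3.1], [0.2, 4.0]]
cont [ 0.53   -0.2534] 0.1397 res mm [[0.1, 0.5], [-0.1, -0.7], [0.1, 0.2]]
new [0.5639 0.2684] 0.1801 res mm [[-0.4, 0.4], [-0.3, 1.6], [-0.3, -0.6], [1.0, -1.4]]
dish [0.5351 0.0284] 0.0941 res mm [[-0.3, 2.3], [0.3, 1.2], [0.1, -1.5], [-0.1, -2.0]]
slot [ 0.43668487 -0.19860072]
slot [ 0.46039324 -0.3834444 ]
openend [ 0.44255532 -0.1326451 ] [ 0.39905458 -0.13771194]
```

```bash
cat > g.py <<'E'
# usage: g.py "x,y,z,yaw" ... -> rows (dx,dy,dz units, yaw units) from the present pose; or names
import sys; from h import *
OLD=(np.array([.530,-.2534]),.137); NEW=(np.array([.5639,.2684]),.180); DISH=(np.array([.5351,.0284]),.094)
def loc(f,x,y):
    t,th=f; return t+np.array([[np.cos(th),-np.sin(th)],[np.sin(th),np.cos(th)]])@[x,y]
def go(*wps):
    o=robot.get_obs(); R0=R.from_euler('xyz',o["ee_rot"]).as_matrix(); p0=o["tool_pos"]
    print("t",round(o["time"],2),"p",p0.round(4),"rot",np.array(o["ee_rot"]).round(3),"w",round(o["width"],4),"F",np.array(o["wrist_force"]).round(1),"q",o["joint_positions"].round(2))
    for f,x,y,z in wps:
        p=np.append(loc(f,x,y),z); d=R0.T@(p-p0)/.025
        dy=(np.pi/2+f[1]-o["ee_rot"][2]+np.pi)%(2*np.pi)-np.pi
        print(p.round(3),"->",d.round(2),"yaw",(-np.degrees(dy)/6).round(2), "rows",(np.linalg.norm(d)*25/41.7).round(1))
E
python3 -c "
from g import *
go((OLD,0,.08,.20),(OLD,0,.08,.091))"
```

```text
t 0.15 p [ 0.1417 -0.531   0.2046] rot [-3.14  -0.     0.261] w 0.0938 F [0.2 1.  0. ] q [-1.41  0.09  1.37 -0.    1.68 -0.1 ]
[ 0.519 -0.174  0.2  ] -> [18.26 -9.9   0.2 ] yaw -13.82 rows 12.5
[ 0.519 -0.174  0.091] -> [18.26 -9.89  4.56] yaw -13.82 rows 12.7
```

Request:
{"fn": "servo_tool", "kwargs": {"moves": [[1.2,-0.7,0,-1,0],[2.4,-1.3,0,-2,0],[3.6,-2,0,-3.1,0],[4.8,-2.6,0,-4.2,0],[6,-3.3,0,-5.3,0],[7.2,-3.9,0,-6.4,0],[8.4,-4.6,0,-7.5,0],[9.6,-5.2,0,-8.6,0],[10.8,-5.9,0,-9.7,0],[12,-6.5,0,-10.8,0]]}}

```text
time: 0.98
tool_pos: [0.3906, -0.2954, 0.2053]
ee_rot: [-3.141, -0.0, 1.398]
wrist_force: [0.4, -0.4, 0.3]
width: 0.0941
finger_force: 0.0
```

```bash
python3 -c "
from g import *
go((OLD,0,.08,.20),(OLD,0,.08,.091))"
```

```text
t 0.98 p [ 0.3906 -0.2954  0.2053] rot [-3.141 -0.     1.398] w 0.0941 F [ 0.4 -0.4  0.3] q [-0.76 -0.05  1.51  0.    1.68 -0.59]
[ 0.519 -0.174  0.2  ] -> [5.66 4.23 0.21] yaw -2.96 rows 4.2
[ 0.519 -0.174  0.091] -> [5.66 4.23 4.57] yaw -2.96 rows 5.0
```

Request:
{"fn": "servo_tool", "kwargs": {"moves": [[1.1,0.8,0,-0.6,0],[2.2,1.6,0,-1.2,0],[3.3,2.5,0,-1.8,0],[4.4,3.3,0,-2.4,0],[5.3,4.0,0,-2.8,0],[5.3,4.0,0,-2.8,0],[5.3,4.0,0,-2.8,0]]}}

```text
time: 1.57
tool_pos: [0.5121, -0.1834, 0.2047]
ee_rot: [-3.14, -0.0, 1.687]
wrist_force: [0.1, -0.1, 0.0]
width: 0.0942
finger_force: 0.0
```

```bash
python3 -c "
from g import *
go((OLD,0,.08,.20),(OLD,0,.08,.091))
s=cam('top'); cv2.imwrite('pics/t1.png',s['image'])
s=cam('scene'); cv2.imwrite('pics/s1.png',s['image'])"
```

```text
t 1.57 p [ 0.5121 -0.1834  0.2047] rot [-3.14  -0.     1.687] w 0.0942 F [ 0.1 -0.1  0. ] q [-0.45  0.08  1.39 -0.    1.68 -0.56]
[ 0.519 -0.174  0.2  ] -> [0.34 0.32 0.19] yaw -0.2 rows 0.3
[ 0.519 -0.174  0.091] -> [0.33 0.33 4.55] yaw -0.2 rows 2.7
```

Request:
{"fn": "servo_tool", "kwargs": {"moves": [[0.33,0.33,0.2,-0.2,0],[0.33,0.33,1,-0.2,0],[0.33,0.33,2,-0.2,0],[0.33,0.33,3,-0.2,0],[0.33,0.33,4,-0.2,0],[0.33,0.33,4.5,-0.2,0],[0.33,0.33,4.5,-0.2,0.3],[0.33,0.33,4.5,-0.2,0.6],[0.33,0.33,4.5,-0.2,1],[0.33,0.33,4.5,-0.2,1]]}}

```text
time: 2.5
tool_pos: [0.5203, -0.1761, 0.0953]
ee_rot: [3.138, 0.002, 1.706]
wrist_force: [-0.2, 0.1, 0.6]
width: 0.0705
finger_force: 0.0
```

Request:
{"fn": "servo_tool", "kwargs": {"moves": [[0,0,0,0,1],[0,0,0,0,1],[0,0,0,0,1],[0,0,0,0,1],[0,0,0,0,1],[0,0,0,0,1]]}}

```text
time: 3.0
tool_pos: [0.5199, -0.1756, 0.094]
ee_rot: [3.139, 0.001, 1.706]
wrist_force: [1.4, 0.4, 4.3]
width: 0.0519
finger_force: 29.9
```

```bash
python3 -c "
from g import *
go((OLD,0,.08,.22),(NEW,0,-.08,.22))
s=cam('scene'); cv2.imwrite('pics/s2.png',s['image'])"
```

```text
t 3.0 p [ 0.5199 -0.1756  0.094 ] rot [3.139e+00 1.000e-03 1.706e+00] w 0.0519 F [1.4 0.4 4.3] q [-0.43  0.13  1.55  0.    1.46 -0.56]
[ 0.519 -0.174  0.22 ] -> [ 0.05 -0.01 -5.04] yaw -0.02 rows 3.0
[0.578 0.19  0.22 ] -> [14.16  4.29 -5.05] yaw -0.43 rows 9.4
```

View pics/s2.png

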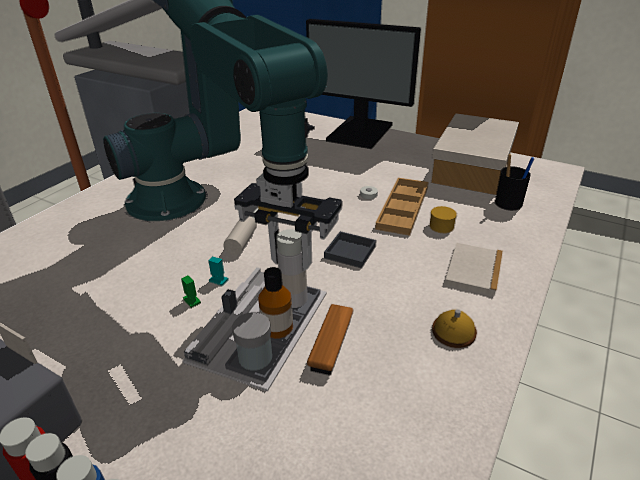

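The can is held by its body: the width reads 51.9 mm, which matches. I'll lift it and carry it over.

Request:
{"fn": "servo_tool", "kwargs": {"moves": [[0,0,-0.4,0,1],[0,0,-1.1,0,1],[0.1,0,-1.8,0,1],[0.5,0.15,-2.4,0,1],[1.2,0.4,-2.6,0,1],[2.2,0.7,-2.6,0,1],[3.3,1,-2.6,0,1],[4.5,1.4,-2.6,-0.1,1],[5.7,1.7,-2.6,-0.2,1],[6.9,2.1,-2.6,-0.3,1]]}}

```text
time: 3.88
tool_pos: [0.5462, 0.0038, 0.1567]
ee_rot: [-3.137, -0.001, 1.737]
wrist_force: [0.8, -0.0, -2.4]
width: 0.0515
finger_force: 29.9
```

Request:
{"fn": "servo_tool", "kwargs": {"moves": [[1.2,0.35,0,0,1],[2.4,0.7,0,0,1],[3.6,1.1,0,0,1],[4.8,1.4,0,0,1],[5.8,1.75,0,0,1],[6.5,2,0,-0.1,1],[6.9,2.1,0,-0.1,1],[7.1,2.15,0,-0.1,1],[7.1,2.15,0,-0.1,1],[7.1,2.15,0,-0.1,1]]}}

```text
time: 4.72
tool_pos: [0.571, 0.1856, 0.1575]
ee_rot: [-3.14, 0.001, 1.747]
wrist_force: [-0.3, -0.5, -2.6]
width: 0.0517
finger_force: 29.9
```

```bash
python3 -c "
from g import *
go((NEW,0,-.08,.22),(NEW,0,-.08,.09))
s=cam('top'); cv2.imwrite('pics/t3.png',s['image'])"
```

```text
t 4.72 p [0.571  0.1856 0.1575] rot [-3.140e+00  1.000e-03  1.747e+00] w 0.0517 F [-0.3 -0.5 -2.6] q [ 0.22  0.21  1.32 -0.    1.61  0.04]
[0.578 0.19  0.22 ] -> [ 0.11  0.31 -2.5 ] yaw -0.04 rows 1.5
[0.578 0.19  0.09 ] -> [0.11 0.32 2.7 ] yaw -0.04 rows 1.6
```

View pics/t3.png

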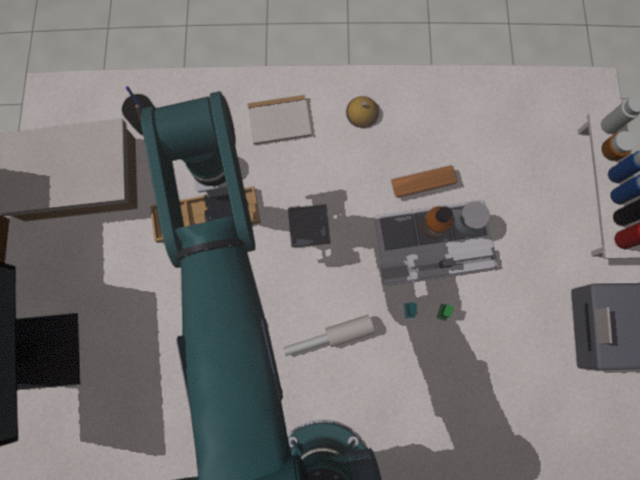

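The dish where the can stood, at (405,232), is now empty. The can is over the new rack's right compartment, so I'll lower it.

Request:
{"fn": "servo_tool", "kwargs": {"moves": [[0.1,0.3,0,0,1],[0.1,0.3,0.5,0,1],[0.1,0.3,1.2,0,1],[0.1,0.3,1.8,0,1],[0.1,0.3,2.2,0,1],[0.1,0.3,2.4,0,1],[0.1,0.3,2.55,0,1],[0.1,0.3,2.6,0,1],[0.1,0.3,2.6,0,1]]}}

```text
time: 5.52
tool_pos: [0.5787, 0.1903, 0.0933]
ee_rot: [3.141, 0.0, 1.748]
wrist_force: [0.1, 0.6, -3.0]
width: 0.0515
finger_force: 29.9
```

Request:
{"fn": "servo_tool", "kwargs": {"moves": [[0,0,0.05,0,1],[0,0,0.1,0,1],[0,0,0.1,0,1]]}}

```text
time: 5.77
tool_pos: [0.5786, 0.1905, 0.0909]
ee_rot: [3.141, 0.0, 1.748]
wrist_force: [0.3, -0.3, -3.3]
width: 0.0518
finger_force: 29.9
```

Request:
{"fn": "servo_tool", "kwargs": {"moves": [[0,0,0.04,0,1],[0,0,0.08,0,1],[0,0,0.08,0,1]]}}

```text
time: 6.02
tool_pos: [0.5787, 0.1905, 0.09]
ee_rot: [3.14, -0.0, 1.748]
wrist_force: [-0.8, -0.6, 4.6]
width: 0.0518
finger_force: 29.9
```

It has touched down: the vertical force changed sign. I'll let go and rise.

Request:
{"fn": "servo_tool", "kwargs": {"moves": [[0,0,0,0,0.5],[0,0,0,0,0],[0,0,0,0,0],[0,0,0,0,0],[0,0,0,0,0],[0,0,-0.8,0,0],[0,0,-2,0,0],[0,0,-3.2,0,0],[0,0,-4.2,0,0],[0,0,-4.2,0,0]]}}

```text
time: 6.85
tool_pos: [0.5813, 0.1911, 0.2005]
ee_rot: [3.129, -0.001, 1.748]
wrist_force: [0.5, 0.1, 1.5]
width: 0.094
finger_force: 0.0
```

```bash
python3 -c "
from g import *
go((OLD,0,0,.19),(OLD,0,0,.042))
s=cam('scene'); cv2.imwrite('pics/s4.png',s['image'])"
```

```text
t 6.85 p [0.5813 0.1911 0.2005] rot [ 3.129e+00 -1.000e-03  1.748e+00] w 0.094 F [0.5 0.1 1.5] q [ 0.22  0.22  1.23 -0.    1.68  0.05]
[ 0.53  -0.253  0.19 ] -> [-17.14  -5.15   0.35] yaw 0.38 rows 10.7
[ 0.53  -0.253  0.042] -> [-17.14  -5.23   6.27] yaw 0.38 rows 11.4
```

Request:
{"fn": "servo_tool", "kwargs": {"moves": [[-1,-0.3,0,0,0],[-2.4,-0.7,0,0,0],[-3.9,-1.2,0,0,0],[-5.4,-1.6,0,0,0],[-6.9,-2.1,0,0.1,0],[-8.4,-2.5,0,0.2,0],[-9.9,-3,0,0.3,0],[-11.4,-3.4,0,0.38,0],[-12.9,-3.9,0,0.38,0],[-14.4,-4.3,0,0.38,0]]}}

```text
time: 7.73
tool_pos: [0.5343, -0.1844, 0.1912]
ee_rot: [-3.139, -0.002, 1.708]
wrist_force: [0.7, -0.3, 0.6]
width: 0.0941
finger_force: 0.0
```

Request:
{"fn": "servo_tool", "kwargs": {"moves": [[-1.3,-0.4,0,0,0],[-2.3,-0.7,0,0,0],[-2.6,-0.8,0,0,0],[-2.6,-0.8,0,0,0],[-2.6,-0.8,0,0,0]]}}

```text
time: 8.15
tool_pos: [0.5246, -0.2492, 0.192]
ee_rot: [-3.14, -0.002, 1.708]
wrist_force: [-0.4, -0.2, -0.3]
width: 0.0937
finger_force: 0.0
```

```bash
python3 -c "
from g import *
go((OLD,0,0,.19),(OLD,0,0,.053))"
```

```text
t 8.15 p [ 0.5246 -0.2492  0.192 ] rot [-3.140e+00 -2.000e-03  1.708e+00] w 0.0937 F [-0.4 -0.2 -0.3] q [-0.54  0.16  1.32  0.    1.67 -0.68]
[ 0.53  -0.253  0.19 ] -> [-0.2   0.19  0.08] yaw -0.0 rows 0.2
[ 0.53  -0.253  0.053] -> [-0.21  0.2   5.56] yaw -0.0 rows 3.3
```

View pics/s4.png

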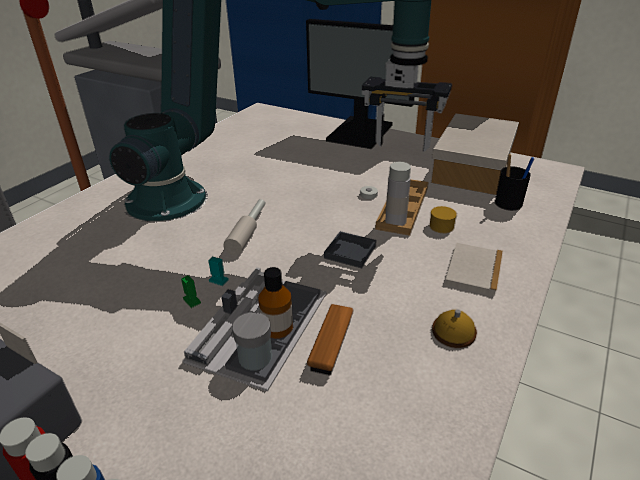

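The can stands upright in the right-hand compartment, around (398,200). Next, the bottle.

Request:
{"fn": "servo_tool", "kwargs": {"moves": [[-0.2,0.2,0,0,0],[-0.2,0.2,0.8,0,0],[-0.2,0.2,2,0,0],[-0.2,0.2,3.2,0,0],[-0.2,0.2,4.4,0,0],[-0.2,0.2,5.2,0,0],[-0.2,0.2,5.5,0,0],[-0.2,0.2,5.5,0,0.4],[-0.2,0.2,5.5,0,1],[-0.2,0.2,5.5,0,1]]}}

```text
time: 8.98
tool_pos: [0.5323, -0.2546, 0.0583]
ee_rot: [3.138, 0.002, 1.709]
wrist_force: [-0.1, -0.4, -0.0]
width: 0.0774
finger_force: 0.0
```

Request:
{"fn": "servo_tool", "kwargs": {"moves": [[0,0,0,0,1],[0,0,0,0,1],[0,0,0,0,1],[0,0,0,0,1],[0,0,0,0,1],[0,0,0,0,1]]}}

```text
time: 9.48
tool_pos: [0.5324, -0.2549, 0.058]
ee_rot: [3.137, 0.002, 1.708]
wrist_force: [2.8, 0.5, 5.9]
width: 0.0574
finger_force: 30.0
```

```bash
python3 -c "
from g import *
go((NEW,0,0,.12))
s=cam('top')
for z in (0,.1): print(pt(s,135,205,z), pt(s,127,150,z))"
```

```text
t 9.48 p [ 0.5324 -0.2549  0.058 ] rot [3.137e+00 2.000e-03 1.708e+00] w 0.0574 F [2.8 0.5 5.9] q [-0.54  0.24  1.49  0.    1.4  -0.68]
[0.564 0.268 0.12 ] -> [20.56  4.12 -2.51] yaw -0.41 rows 12.7
[0.59156532 0.44012154 0.        ] [0.72887404 0.46922448 0.        ]
[0.56528776 0.40434818 0.1       ] [0.69155591 0.43111105 0.1       ]
```

Request:
{"fn": "servo_tool", "kwargs": {"moves": [[0,0,-0.4,0,1],[0,0,-1.1,0,1],[0,0,-2.1,0,1],[0.4,0.1,-3.2,0,1],[1.2,0.25,-4.3,0,1],[2.2,0.45,-5.4,0,1],[3.3,0.7,-6.3,0,1],[4.5,0.9,-6.9,-0.1,1],[5.8,1.2,-7.1,-0.2,1],[7.1,1.4,-7.1,-0.3,1]]}}

```text
time: 10.37
tool_pos: [0.5406, -0.0729, 0.2348]
ee_rot: [3.142, 0.001, 1.739]
wrist_force: [0.9, 0.8, -2.4]
width: 0.0579
finger_force: 30.0
```

Request:
{"fn": "servo_tool", "kwargs": {"moves": [[1.3,0.25,0,0,1],[2.6,0.5,0,0,1],[3.9,0.75,0,0,1],[5.2,1,0,0,1],[6.5,1.2,0,0,1],[7.8,1.5,0,0,1],[9.1,1.75,0,0,1],[10.3,2,0,0,1],[11.2,2.2,0,0,1],[11.8,2.3,0,0,1]]}}

```text
time: 11.2
tool_pos: [0.5467, 0.2284, 0.2316]
ee_rot: [-3.137, 0.001, 1.741]
wrist_force: [0.6, 0.3, -3.7]
width: 0.0577
finger_force: 30.0
```

Request:
{"fn": "servo_tool", "kwargs": {"moves": [[0.5,0.1,0,0,1],[0.8,0.15,0,-0.1,1],[0.8,0.15,0,-0.1,1],[0.8,0.15,0,-0.1,1]]}}

```text
time: 11.53
tool_pos: [0.5485, 0.2462, 0.2332]
ee_rot: [-3.141, 0.001, 1.749]
wrist_force: [0.8, 0.4, -2.5]
width: 0.0579
finger_force: 30.0
```

```bash
python3 -c "
from g import *
go((NEW,0,0,.054))"
```

```text
t 11.53 p [0.5485 0.2462 0.2332] rot [-3.141e+00  1.000e-03  1.749e+00] w 0.0579 F [ 0.8  0.4 -2.5] q [ 0.33  0.2   1.19 -0.    1.75  0.15]
[0.564 0.268 0.054] -> [0.77 0.77 7.17] yaw -0.01 rows 4.3
```

Request:
{"fn": "servo_tool", "kwargs": {"moves": [[0.4,0.4,0,0,1],[0.77,0.77,0,0,1],[0.77,0.77,0.5,0,1],[0.77,0.77,1.4,0,1],[0.77,0.77,2.5,0,1],[0.77,0.77,3.7,0,1],[0.77,0.77,4.9,0,1],[0.77,0.77,5.9,0,1],[0.77,0.77,6.6,0,1],[0.77,0.77,6.8,0,1]]}}

```text
time: 12.37
tool_pos: [0.5608, 0.2665, 0.058]
ee_rot: [-3.132, 0.003, 1.748]
wrist_force: [-0.2, -1.3, -3.5]
width: 0.0576
finger_force: 30.0
```

Request:
{"fn": "servo_tool", "kwargs": {"moves": [[0,0,0.1,0,1],[0,0,0.15,0,1],[0,0,0.15,0,1]]}}

```text
time: 12.62
tool_pos: [0.565, 0.2693, 0.0612]
ee_rot: [3.139, -0.0, 1.749]
wrist_force: [0.3, 0.1, -2.6]
width: 0.0577
finger_force: 30.0
```

Request:
{"fn": "servo_tool", "kwargs": {"moves": [[0,0,0.1,0,1],[0,0,0.2,0,1],[0,0,0.2,0,1],[0,0,0.2,0,1]]}}

```text
time: 12.95
tool_pos: [0.5641, 0.2696, 0.055]
ee_rot: [3.141, 0.0, 1.75]
wrist_force: [-0.1, 0.8, -3.3]
width: 0.0575
finger_force: 30.0
```

Request:
{"fn": "servo_tool", "kwargs": {"moves": [[0,0,0.05,0,1],[0,0,0.08,0,1],[0,0,0.08,0,1]]}}

```text
time: 13.2
tool_pos: [0.5643, 0.2698, 0.054]
ee_rot: [3.14, -0.0, 1.75]
wrist_force: [-1.7, -0.3, 3.5]
width: 0.0568
finger_force: 30.0
```

The bottle has touched down, so I'll release it and rise.

Request:
{"fn": "servo_tool", "kwargs": {"moves": [[0,0,0,0,0.5],[0,0,0,0,0],[0,0,0,0,0],[0,0,0,0,0],[0,0,0,0,0],[0,0,-0.8,0,0],[0,0,-2,0,0],[0,0,-3.4,0,0],[0,0,-4.8,0,0],[0,0,-5.6,0,0]]}}

```text
time: 14.03
tool_pos: [0.5654, 0.2699, 0.1973]
ee_rot: [3.136, -0.001, 1.75]
wrist_force: [0.6, 0.3, 1.3]
width: 0.0938
finger_force: 0.0
```

```bash
python3 -c "
from g import *
go((OLD,0,-.08,.19),(OLD,0,-.08,.056))"
```

```text
t 14.03 p [0.5654 0.2699 0.1973] rot [ 3.136e+00 -1.000e-03  1.750e+00] w 0.0938 F [0.6 0.3 1.3] q [ 0.36  0.26  1.19 -0.    1.69  0.18]
[ 0.541 -0.333  0.19 ] -> [-23.54  -5.26   0.24] yaw 0.4 rows 14.5
[ 0.541 -0.333  0.056] -> [-23.55  -5.29   5.6 ] yaw 0.4 rows 14.9
```

Request:
{"fn": "servo_tool", "kwargs": {"moves": [[-0.8,-0.2,0,0,0],[-2,-0.5,0,0,0],[-3.4,-0.8,0,0,0],[-4.9,-1.1,0,0,0],[-6.4,-1.4,0,0.1,0],[-7.9,-1.8,0,0.2,0],[-9.4,-2.1,0,0.3,0],[-10.9,-2.4,0,0.4,0],[-12.4,-2.8,0,0.4,0],[-13.9,-3.1,0,0.4,0]]}}

```text
time: 14.87
tool_pos: [0.5491, -0.0882, 0.1927]
ee_rot: [3.141, 0.0, 1.708]
wrist_force: [-0.1, -0.4, -0.3]
width: 0.0938
finger_force: 0.0
```

Request:
{"fn": "servo_tool", "kwargs": {"moves": [[-1.4,-0.3,0,0,0],[-2.8,-0.6,0,0,0],[-4.2,-0.9,0,0,0],[-5.6,-1.2,0,0,0],[-7,-1.5,0,0,0],[-8.2,-1.8,0,0,0],[-9,-1.9,0,0,0],[-9,-1.9,0,0,0],[-9,-1.9,0,0,0],[-9,-1.9,0,0,0]]}}

```text
time: 15.7
tool_pos: [0.5335, -0.3149, 0.1925]
ee_rot: [-3.141, -0.001, 1.708]
wrist_force: [0.1, 0.2, -0.1]
width: 0.094
finger_force: 0.0
```

```bash
python3 -c "
from g import *
go((OLD,0,-.08,.19),(OLD,0,-.08,.056))"
```

```text
t 15.7 p [ 0.5335 -0.3149  0.1925] rot [-3.141e+00 -1.000e-03  1.708e+00] w 0.094 F [ 0.1  0.2 -0.1] q [-0.63  0.25  1.21  0.    1.68 -0.76]
[ 0.541 -0.333  0.19 ] -> [-0.75  0.2   0.1 ] yaw 0.01 rows 0.5
[ 0.541 -0.333  0.056] -> [-0.75  0.2   5.46] yaw 0.01 rows 3.3
```

Request:
{"fn": "servo_tool", "kwargs": {"moves": [[-0.75,0.2,0,0,0],[-0.75,0.2,0.8,0,0],[-0.75,0.2,2,0,0],[-0.75,0.2,3.2,0,0],[-0.75,0.2,4.4,0,0],[-0.75,0.2,5.2,0,0],[-0.75,0.2,5.5,0,0],[-0.75,0.2,5.5,0,0],[-0.75,0.2,5.5,0,0],[-0.75,0.2,5.5,0,0.4]]}}

```text
time: 16.53
tool_pos: [0.5424, -0.3339, 0.0579]
ee_rot: [3.138, 0.003, 1.709]
wrist_force: [0.2, -0.5, -0.4]
width: 0.09
finger_force: 0.0
```

Request:
{"fn": "servo_tool", "kwargs": {"moves": [[0,0,0,0,1],[0,0,0,0,1],[0,0,0,0,1],[0,0,0,0,1],[0,0,0,0,1],[0,0,0,0,1],[0,0,0,0,1]]}}

```text
time: 17.12
tool_pos: [0.5419, -0.3338, 0.0562]
ee_rot: [3.139, 0.001, 1.708]
wrist_force: [2.2, 0.2, 1.9]
width: 0.0619
finger_force: 30.0
```

```bash
python3 -c "
from g import *
go((NEW,0,.08,.052))
s=cam('scene'); cv2.imwrite('pics/s5.png',s['image'])"
```

```text
t 17.12 p [ 0.5419 -0.3338  0.0562] rot [3.139e+00 1.000e-03 1.708e+00] w 0.0619 F [2.2 0.2 1.9] q [-0.64  0.34  1.36  0.    1.43 -0.78]
[0.55  0.347 0.052] -> [26.94  4.03  0.14] yaw -0.41 rows 16.3
```

View pics/s5.png

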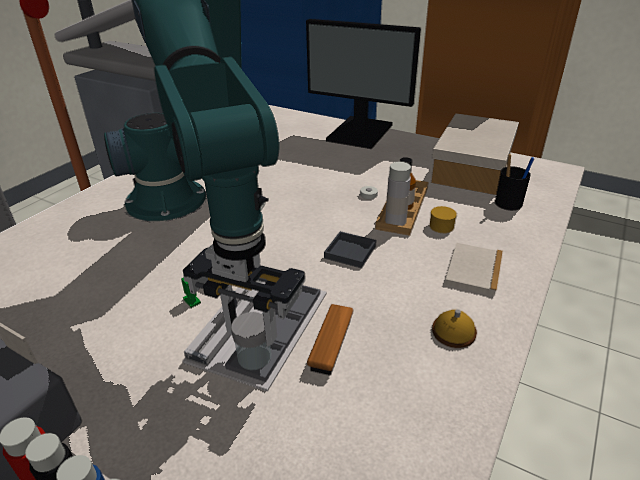

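```bash
python3 -c "
from g import *
s=cam('scene')
b=pt(s,432,182,0); print(b, pt(s,497,191,0))
for z in (.06,.08,.1,.12): print(z,pt(s,433,153,z))
"
```

```text
[0.58885343 0.43534595 0.        ] [0.76070967 0.4706388  0.        ]
0.06 [0.56461615 0.49216003 0.06      ]
0.08 [0.57732538 0.44949454 0.08      ]
0.1 [0.59003461 0.40682905 0.1       ]
0.12 [0.60274384 0.36416356 0.12      ]
```

Request:
{"fn": "servo_tool", "kwargs": {"moves": [[0,0,-0.4,0,1],[0,0,-1.1,0,1],[0,0,-2.1,0,1],[0.4,0.1,-3.2,0,1],[1.2,0.2,-4.3,0,1],[2.2,0.3,-5.4,0,1],[3.3,0.5,-6.3,0,1],[4.5,0.7,-7,-0.1,1],[5.8,0.9,-7.4,-0.2,1],[7.1,1.1,-7.4,-0.4,1]]}}

```text
time: 18.05
tool_pos: [0.5436, -0.1533, 0.2428]
ee_rot: [3.14, 0.002, 1.749]
wrist_force: [0.4, 0.8, -2.0]
width: 0.0614
finger_force: 30.0
```

Request:
{"fn": "servo_tool", "kwargs": {"moves": [[1.3,0.2,0,0,1],[2.6,0.4,0,0,1],[3.9,0.55,0,0,1],[5.2,0.75,0,0,1],[6.5,0.95,0,0,1],[7.8,1.15,0,0,1],[9.1,1.3,0,0,1],[10.4,1.5,0,0,1],[11.7,1.7,0,0,1],[13,1.9,0,0,1]]}}

```text
time: 18.88
tool_pos: [0.5312, 0.1751, 0.239]
ee_rot: [-3.138, 0.001, 1.749]
wrist_force: [0.6, -0.7, -1.8]
width: 0.0614
finger_force: 30.0
```

Request:
{"fn": "servo_tool", "kwargs": {"moves": [[1.3,0.2,0,0,1],[2.6,0.4,0,0,1],[3.9,0.6,0,0,1],[5,0.7,0,0,1],[5.7,0.8,0,0,1],[6,0.85,0,0,1],[6,0.85,0,0,1],[6,0.85,0,0,1]]}}

```text
time: 19.55
tool_pos: [0.5266, 0.3247, 0.2393]
ee_rot: [-3.139, 0.002, 1.75]
wrist_force: [0.2, 0.4, -2.3]
width: 0.0613
finger_force: 30.0
```

```bash
python3 -c "
from g import *
go((NEW,0,.08,.052))"
```

```text
t 19.55 p [0.5266 0.3247 0.2393] rot [-3.139e+00  2.000e-03  1.750e+00] w 0.0613 F [ 0.2  0.4 -2.3] q [ 0.46  0.24  1.13 -0.    1.77  0.28]
[0.55  0.347 0.052] -> [0.74 1.08 7.49] yaw -0.01 rows 4.6
```

The box is about 90 mm high and its edge is at y ≈ 0.435, so it is out of the way. I'll lower the jar.

Request:
{"fn": "servo_tool", "kwargs": {"moves": [[0.4,0.5,0,0,1],[0.74,1.0,0,0,1],[0.74,1.05,0.5,0,1],[0.74,1.05,1.4,0,1],[0.74,1.05,2.6,0,1],[0.74,1.05,3.8,0,1],[0.74,1.05,5,0,1],[0.74,1.05,6,0,1],[0.74,1.05,6.7,0,1],[0.74,1.05,7,0,1]]}}

```text
time: 20.38
tool_pos: [0.5468, 0.3451, 0.0601]
ee_rot: [-3.133, 0.004, 1.748]
wrist_force: [-0.1, 0.5, -2.8]
width: 0.0616
finger_force: 30.0
```

Request:
{"fn": "servo_tool", "kwargs": {"moves": [[0,0,0,0,1],[0,0,0.1,0,1],[0,0,0.1,0,1],[0,0,0.1,0,1]]}}

```text
time: 20.72
tool_pos: [0.5505, 0.3488, 0.0647]
ee_rot: [3.138, -0.001, 1.75]
wrist_force: [0.9, -0.4, -2.1]
width: 0.0614
finger_force: 30.0
```

Request:
{"fn": "servo_tool", "kwargs": {"moves": [[0,-0.05,0.15,0,1],[0,-0.05,0.35,0,1],[0,-0.05,0.42,0,1],[0,-0.05,0.42,0,1],[0,-0.05,0.42,0,1]]}}

```text
time: 21.13
tool_pos: [0.5482, 0.3484, 0.0522]
ee_rot: [3.142, 0.0, 1.75]
wrist_force: [-0.7, 0.6, -1.6]
width: 0.0619
finger_force: 30.0
```

Request:
{"fn": "servo_tool", "kwargs": {"moves": [[0,0,0.05,0,1],[0,0,0.08,0,1],[0,0,0.08,0,1]]}}

```text
time: 21.38
tool_pos: [0.5482, 0.3485, 0.0521]
ee_rot: [3.141, -0.0, 1.75]
wrist_force: [-3.4, -1.2, 4.4]
width: 0.0616
finger_force: 30.0
```

The jar has touched down, so I'll release it. Then I'll go to the stop and check where it is.

Request:
{"fn": "servo_tool", "kwargs": {"moves": [[0,0,0,0,0.5],[0,0,0,0,0],[0,0,0,0,0],[0,0,0,0,0],[0,0,0,0,0],[0,0,-0.8,0,0],[0,0,-2,0,0],[0,0,-3.4,0,0],[0,0,-4.8,0,0],[0,0,-5.6,0,0]]}}

```text
time: 22.22
tool_pos: [0.5495, 0.349, 0.195]
ee_rot: [3.136, -0.002, 1.75]
wrist_force: [0.7, -0.3, 0.5]
width: 0.0943
finger_force: 0.0
```

```bash
python3 -c "
from g import *
go((OLD,-.092,-.009,.18),(OLD,-.092,-.009,.03))
s=cam('top'); c=cv2.convertScaleAbs(s['image'][150:300,365:510],alpha=1.5,beta=10)
cv2.imwrite('pics/c6.png',cv2.resize(c,None,fx=4,fy=4,interpolation=cv2.INTER_CUBIC))"
```

```text
t 22.22 p [0.5495 0.349  0.195 ] rot [ 3.136e+00 -2.000e-03  1.750e+00] w 0.0943 F [ 0.7 -0.3  0.5] q [ 0.48  0.31  1.13 -0.    1.7   0.3 ]
[ 0.44  -0.275  0.18 ] -> [-23.78  -8.75   0.51] yaw 0.4 rows 15.2
[ 0.44  -0.275  0.03 ] -> [-23.79  -8.79   6.51] yaw 0.4 rows 15.7
```

View pics/c6.png

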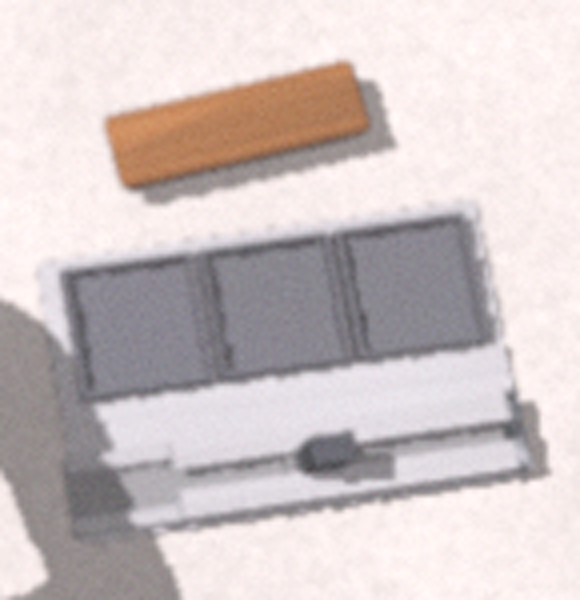

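Run:
```python
from m import *
c=lambda u,v,z: pt(s,365+u/4,150+v/4,z)[:2]
t,th=fit("d",rect(.038,.118),[c(65,270,.018),c(88,400,.018),c(495,343,.018),c(465,218,.018)])
M=np.array([[np.cos(th),-np.sin(th)],[np.sin(th),np.cos(th)]])
for q in [(c(338,446,.066)),c(187,470,.025),c(510,422,.025),c(510,432,.025),c(180,478,.025)]: print(q,((q-t)@M).round(4))
```

```text
d [ 0.5304 -0.2569] 0.1326 res mm [[-0.4, 0.3], [-0.5, 1.3], [-0.6, 0.5], [1.4, -2.1]]
[ 0.44314718 -0.2753927 ] [-0.0889 -0.0068]
[ 0.43646949 -0.19960689] [-0.0855  0.0693]
[ 0.4622091  -0.38292761] [-0.0843 -0.1159]
[ 0.45652698 -0.38256467] [-0.0898 -0.1148]
[ 0.43200717 -0.19554177] [-0.0894  0.0739]
```

Request:
{"fn": "servo_tool", "kwargs": {"moves": [[-0.8,-0.3,0,0,0],[-2,-0.75,0,0,0],[-3.4,-1.25,0,0,0],[-4.8,-1.75,0,0,0],[-6.2,-2.3,0,0.1,0],[-7.6,-2.8,0,0.2,0],[-9,-3.3,0,0.3,0],[-10.4,-3.8,0,0.4,0],[-11.8,-4.3,0,0.4,0],[-13.2,-4.9,0,0.4,0]]}}

```text
time: 23.15
tool_pos: [0.4851, 0.0003, 0.1879]
ee_rot: [-3.139, -0.001, 1.708]
wrist_force: [0.5, -0.8, 0.8]
width: 0.0941
finger_force: 0.0
```

Request:
{"fn": "servo_tool", "kwargs": {"moves": [[-1.4,-0.5,0,0,0],[-2.8,-1,0,0,0],[-4.2,-1.5,0,0,0],[-5.6,-2,0,0,0],[-7,-2.5,0,0,0.2],[-8.2,-2.9,0,0,0.3],[-9,-3.2,0,0,0.4],[-9.3,-3.3,0,0,0.4],[-9.3,-3.3,0,0,0.4],[-9.3,-3.3,0,0,0.4]]}}

```text
time: 23.98
tool_pos: [0.4363, -0.2389, 0.189]
ee_rot: [-3.14, -0.002, 1.708]
wrist_force: [-0.6, 0.6, -0.5]
width: 0.0578
finger_force: 0.0
```

```bash
python3 -c "
from g import *
go((OLD,-.092,-.009,.12),(OLD,-.092,-.009,.034))"
```

```text
t 23.98 p [ 0.4363 -0.2389  0.189 ] rot [-3.140e+00 -2.000e-03  1.708e+00] w 0.0578 F [-0.6  0.6 -0.5] q [-0.62 -0.02  1.52  0.    1.65 -0.75]
[ 0.44  -0.275  0.12 ] -> [-1.45 -0.04  2.76] yaw -0.0 rows 1.9
[ 0.44  -0.275  0.034] -> [-1.46 -0.04  6.2 ] yaw -0.0 rows 3.8
```

Request:
{"fn": "servo_tool", "kwargs": {"moves": [[-0.7,0,0.3,0,0.4],[-1.45,0,1,0,0.4],[-1.45,0,2,0,0.4],[-1.45,0,3,0,0.4],[-1.45,0,4,0,0.4],[-1.45,0,5,0,0.4],[-1.45,0,5.6,0,0.4],[-1.45,0,5.8,0,0.4],[-1.45,0,5.8,0,0.4],[-1.45,0,5.8,0,0.4]]}}

```text
time: 24.82
tool_pos: [0.4423, -0.2749, 0.0459]
ee_rot: [3.141, 0.0, 1.71]
wrist_force: [0.6, 0.1, -0.3]
width: 0.0564
finger_force: 0.0
```

```bash
sed -i 's/^OLD=.*137);/OLD=(np.array([.530,-.255]),.134);/' g.py; python3 -c "
from g import *
go((OLD,-.092,-.008,.036))
s=cam('scene'); c=cv2.convertScaleAbs(s['image'][190:390,130:350],alpha=1.5,beta=10)
cv2.imwrite('pics/c7.png',cv2.resize(c,None,fx=3,fy=3,interpolation=cv2.INTER_CUBIC))"
```

```text
t 24.82 p [ 0.4423 -0.2749  0.0459] rot [3.141 0.    1.71 ] w 0.0564 F [ 0.6  0.1 -0.3] q [-0.67  0.11  1.67  0.    1.36 -0.8 ]
[ 0.44  -0.275  0.036] -> [ 0.  -0.1  0.4] yaw 0.05 rows 0.2
```

View pics/c7.png

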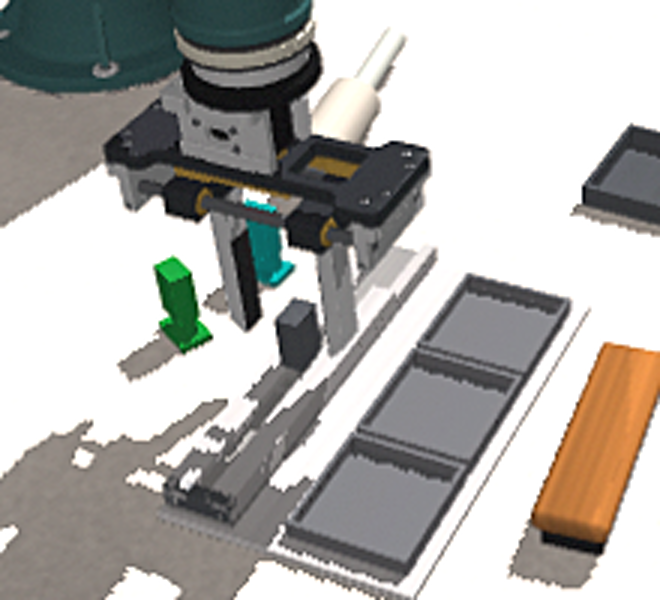

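```bash
python3 -c "
from g import *
s=cam('scene')
print(pt(s,130+297/3,190+316/3,.066), pt(s,130+297/3,190+310/3,.066))
print(px(s,[.4423,-.2749,.046])*3-np.array([390,570]))"
```

```text
[ 0.45058365 -0.27792377  0.066     ] [ 0.44707474 -0.27356234  0.066     ]
[293.46622121 333.43819732]
```

Request:
{"fn": "servo_tool", "kwargs": {"moves": [[0,0,0.2,0,0.4],[0,0,0.4,0,0.4],[0,0,0.4,0,0.6],[0,0,0.4,0,0.8],[0,0,0.4,0,1],[0,0,0.4,0,1],[0,0,0.4,0,1],[0,0,0.4,0,1],[0,0,0.4,0,1],[0,0,0.4,0,1]]}}

```text
time: 25.75
tool_pos: [0.4424, -0.2758, 0.0355]
ee_rot: [3.139, 0.001, 1.708]
wrist_force: [2.8, 0.2, -0.2]
width: 0.0161
finger_force: 30.0
```

```bash
python3 -c "
from g import *
go((OLD,-.092,.105,.036))"
```

```text
t 25.75 p [ 0.4424 -0.2758  0.0355] rot [3.139e+00 1.000e-03 1.708e+00] w 0.0161 F [ 2.8  0.2 -0.2] q [-0.67  0.12  1.68  0.    1.34 -0.8 ]
[ 0.425 -0.163  0.036] -> [ 4.56 -0.08 -0.02] yaw 0.03 rows 2.7
```

The stop is gripped at 16.1 mm. I'll slide it, watching the force.

Request:
{"fn": "servo_tool", "kwargs": {"moves": [[0.2,0,0,0,1],[0.5,0,0,0,1],[0.9,0,0,0,1],[1.3,0,0,0,1],[1.7,0,0,0,1],[2.1,0,0,0,1],[2.2,0,0,0,1],[2.2,0,0,0,1]]}}

```text
time: 26.42
tool_pos: [0.4344, -0.2195, 0.0356]
ee_rot: [3.14, -0.001, 1.709]
wrist_force: [4.2, 2.3, -0.5]
width: 0.0162
finger_force: 30.0
```

Request:
{"fn": "servo_tool", "kwargs": {"moves": [[0.2,0,0,0,1],[0.5,0,0,0,1],[0.9,0,0,0,1],[1.3,0,0,0,1],[1.7,0,0,0,1],[2.1,0,0,0,1],[2.3,0,0,0,1],[2.3,0,0,0,1],[2.3,0,0,0,1]]}}

```text
time: 27.17
tool_pos: [0.4264, -0.1635, 0.0355]
ee_rot: [3.141, -0.001, 1.708]
wrist_force: [5.6, 1.5, -0.2]
width: 0.0161
finger_force: 30.0
```

```bash
python3 -c "
from g import *
go((OLD,-.092,.105,.036))
s=cam('scene'); c=cv2.convertScaleAbs(s['image'][190:390,150:350],alpha=1.5,beta=10)
cv2.imwrite('pics/c8.png',cv2.resize(c,None,fx=3,fy=3,interpolation=cv2.INTER_CUBIC))"
```

```text
t 27.17 p [ 0.4264 -0.1635  0.0355] rot [ 3.141e+00 -1.000e-03  1.708e+00] w 0.0161 F [ 5.6  1.5 -0.2] q [-0.49 -0.02  1.83  0.    1.33 -0.63]
[ 0.425 -0.163  0.036] -> [ 0.02 -0.06 -0.02] yaw 0.03 rows 0.0
```

View pics/c8.png

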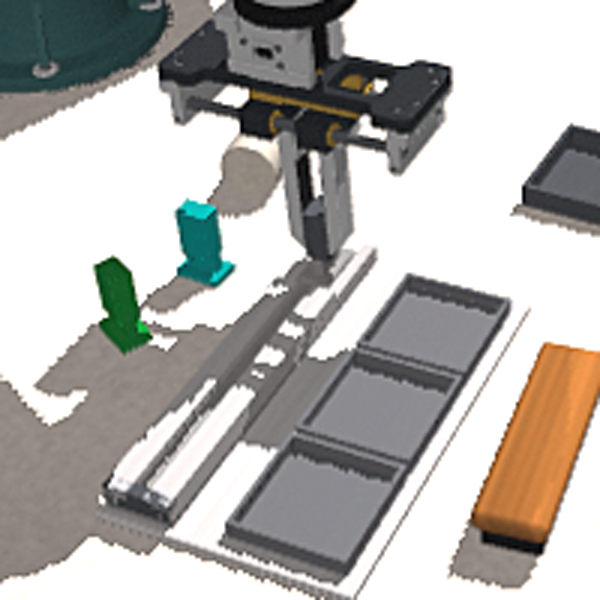

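The stop is at the open end, past the lips. I'll lift it.

Request:
{"fn": "servo_tool", "kwargs": {"moves": [[0,-0.03,-0.1,0,1],[0,-0.06,-0.2,0,1],[0,-0.06,-0.3,0,1],[0,-0.06,-0.4,0,1]]}}

```text
time: 27.55
tool_pos: [0.4255, -0.164, 0.0447]
ee_rot: [3.14, -0.001, 1.708]
wrist_force: [0.4, -0.2, -1.5]
width: 0.0158
finger_force: 30.0
```

Request:
{"fn": "servo_tool", "kwargs": {"moves": [[0,0,-0.3,0,1],[0,0,-0.8,0,1],[0,0,-1.4,0,1],[0,0,-2,0,1],[0,0,-2.3,0,1],[0,0,-2.3,0,1]]}}

```text
time: 28.05
tool_pos: [0.4245, -0.1652, 0.1043]
ee_rot: [3.142, 0.002, 1.707]
wrist_force: [1.2, -0.4, -2.0]
width: 0.016
finger_force: 30.0
```

```bash
python3 -c "
from g import *
go((DISH,0,0,.1))"
```

```text
t 28.05 p [ 0.4245 -0.1652  0.1043] rot [3.142e+00 2.000e-03 1.707e+00] w 0.016 F [ 1.2 -0.4 -2. ] q [-0.49 -0.08  1.74 -0.    1.48 -0.63]
[0.535 0.028 0.1  ] -> [7.07 5.44 0.16] yaw 0.41 rows 5.3
```

Request:
{"fn": "servo_tool", "kwargs": {"moves": [[0.5,0.4,0,0,1],[1.5,1.15,0,0.1,1],[2.6,2,0,0.2,1],[3.7,2.85,0,0.3,1],[4.8,3.7,0,0.4,1],[5.8,4.5,0,0.4,1],[6.6,5.1,0,0.4,1],[7,5.4,0,0.4,1],[7,5.4,0,0.4,1],[7,5.4,0,0.4,1]]}}

```text
time: 28.88
tool_pos: [0.5333, 0.0268, 0.1016]
ee_rot: [-3.138, 0.001, 1.667]
wrist_force: [-0.1, 0.6, -1.5]
width: 0.0156
finger_force: 30.0
```

```bash
python3 -c "
from g import *
go((DISH,0,0,.03))"
```

```text
t 28.88 p [0.5333 0.0268 0.1016] rot [-3.138e+00  1.000e-03  1.667e+00] w 0.0156 F [-0.1  0.6 -1.5] q [-0.05  0.1   1.57 -0.    1.48 -0.15]
[0.535 0.028 0.03 ] -> [0.06 0.09 2.86] yaw 0.02 rows 1.7
```

Request:
{"fn": "servo_tool", "kwargs": {"moves": [[0,0,0.4,0,1],[0,0,1,0,1],[0,0,1.6,0,1],[0,0,2.1,0,1],[0,0,2.5,0,1],[0,0,2.7,0,1],[0,0,2.7,0,1],[0,0,2.7,0,1]]}}

```text
time: 29.55
tool_pos: [0.5343, 0.0268, 0.0352]
ee_rot: [-3.141, 0.0, 1.665]
wrist_force: [0.1, 0.8, -1.6]
width: 0.0157
finger_force: 30.0
```

Request:
{"fn": "servo_tool", "kwargs": {"moves": [[0,0,0.05,0,1],[0,0,0.1,0,1],[0,0,0.1,0,1]]}}

```text
time: 29.8
tool_pos: [0.5348, 0.0274, 0.0332]
ee_rot: [3.141, 0.0, 1.666]
wrist_force: [0.4, -0.8, -2.3]
width: 0.016
finger_force: 30.0
```

Request:
{"fn": "servo_tool", "kwargs": {"moves": [[0,0,0.05,0,1],[0,0,0.1,0,1],[0,0,0.1,0,1]]}}

```text
time: 30.05
tool_pos: [0.5343, 0.0274, 0.03]
ee_rot: [-3.141, 0.0, 1.666]
wrist_force: [0.1, 0.5, -1.4]
width: 0.0159
finger_force: 30.0
```

Request:
{"fn": "servo_tool", "kwargs": {"moves": [[0,0,0.04,0,1],[0,0,0.06,0,1],[0,0,0.06,0,1]]}}

```text
time: 30.3
tool_pos: [0.5346, 0.0274, 0.0294]
ee_rot: [3.141, 0.0, 1.666]
wrist_force: [-1.1, -0.1, 2.7]
width: 0.0156
finger_force: 30.0
```

The stop has touched the dish floor, so I'll release it, rise and look.

Request:
{"fn": "servo_tool", "kwargs": {"moves": [[0,0,0,0,0.8],[0,0,0,0,0.5],[0,0,0,0,0.5],[0,0,0,0,0.5],[0,0,0,0,0.5],[0,0,-0.6,0,0.5],[0,0,-1.6,0,0.5],[0,0,-3,0,0.5],[0,0,-4.5,0,0.5],[0,0,-6,0,0.5]]}}

```text
time: 31.13
tool_pos: [0.5338, 0.0274, 0.1797]
ee_rot: [-3.14, -0.0, 1.666]
wrist_force: [1.4, 0.7, -0.3]
width: 0.0467
finger_force: 0.0
```

Request:
{"fn": "servo_tool", "kwargs": {"moves": [[-1.2,-1,0,0,0.5],[-2.4,-2,0,0,0.5],[-3.6,-3,0,0,0.5],[-4.6,-4,0,0,0.5],[-5,-4.5,0,0,0.5],[-5,-4.5,0,0,0.5],[-5,-4.5,0,0,0.5],[-5,-4.5,0,0,0.5],[-5,-4.5,0,0,0.5],[-5,-4.5,0,0,0.5]]}}

```text
time: 31.97
tool_pos: [0.4349, -0.107, 0.1786]
ee_rot: [-3.141, -0.0, 1.668]
wrist_force: [-1.0, -0.4, 0.9]
width: 0.0468
finger_force: 0.0
```

Run:
```python
from h import *
s=cam('top'); t=cv2.resize(s['image'][130:270,140:340],(800,560),interpolation=cv2.INTER_CUBIC); 
cv2.imwrite('pics/f1.png',cv2.convertScaleAbs(t,alpha=1.5))
s=cam('scene'); t=cv2.resize(s['image'][130:290,300:500],(750,600),interpolation=cv2.INTER_CUBIC)
cv2.imwrite('pics/f2.png',cv2.convertScaleAbs(t,alpha=1.5))
```

```text
(no output)
```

View pics/f1.png

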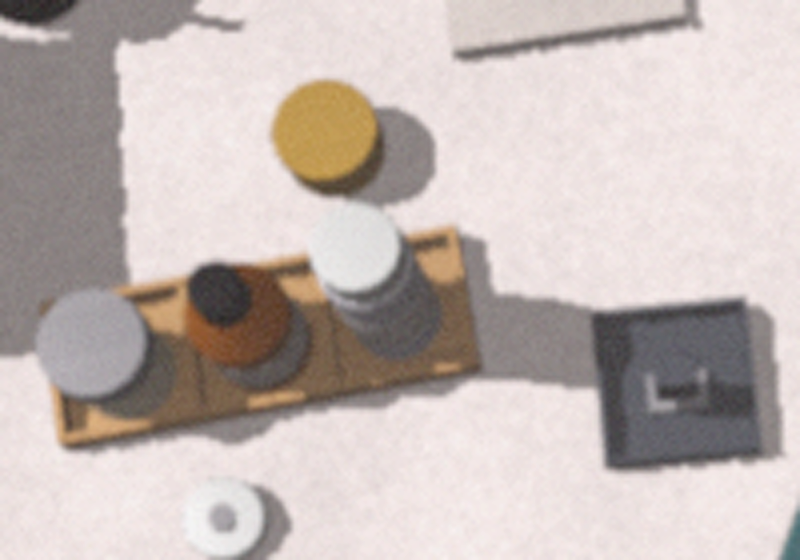

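View pics/f2.png

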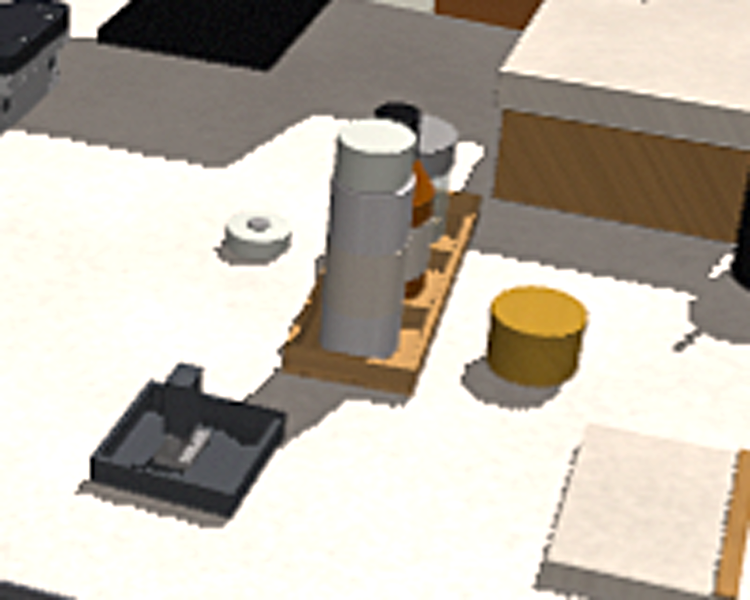

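The containers stand jar (93,343), bottle (219,294), can (356,248) from left to right, and the stop is upright in the dish at (680,390). I'll check the numbers and hand in.

Run:
```python
from g import *
s=cam('top'); th=NEW[1]; M=np.array([[np.cos(th),-np.sin(th)],[np.sin(th),np.cos(th)]]); ok=True
for n,u,v,z,y in (("can",356,248,.155,-.08),("bottle",219,294,.135,0),("jar",93,343,.083,.08)):
    e=(pt(s,140+u/4,130+v/4,z)[:2]-NEW[0])@M-[0,y]; print(n,(e*1e3).round(1)); ok&=abs(e).max()<.012
if ok: print(robot.close_job())
```

```text
can [-1.6  0.5]
bottle [-6.4 -2.6]
jar [-4.8 -0.4]
the job is handed in; nothing more can be done
None
```

I handed the job in at about 32 s. The can, bottle and jar stand in reverse order in the new rack, each within about 7 mm of its compartment centre, and the stop stands upright in the parts dish; the hand-in call gave no verdict.

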